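# Walk the heavy power unit home into its docking bay

### The arm

A 6-joint arm with a two-finger parallel gripper is mounted at the origin on a cart in front of the work surface, level with it; the furniture and walls round the work are solid. World frame = base frame: x ahead of the robot, y to its left, z up, the work surface at z = 0. Lengths are in m, angles in degrees, forces in N, time in s.
With the tool pointing down it reaches from about 0.3 to 0.75 m from the base axis. Payload 8.5 kg.
Tool frame: the origin (TCP) lies between the finger pads; the fingertips stand 25 mm ahead of it and the grasp point (between the pads) lies 6 mm ahead of it; x points along the fingers, y is the direction in which the jaws open and shut, and the axes are right-handed (so a half turn about x gives the same grasp; the last joint's range is limited). The gripper opens to 85 mm and grips with 20 to 120 N. Pads are 22 mm wide; open, the fingers measure 114 mm over their backs; the gripper's body (76 mm by 85 mm) begins 54 mm behind the grasp point. The pads swing forward as they close: fully open they stand 13 mm farther back than shut.
Start: joints at [51.32, 21.807, 74.336, -0, 83.858, -12.336], TCP at [0.244, 0.493, 0.256] pointing down, gripper open.
Joint ranges: [-178.18, 178.18], [-50.72, 133.34], [12.68, 142.11], [-81.47, 261.47], [9.98, 163.14], [-165.26, 165.26]. Speed limits (degrees/s): [136.94, 136.94, 180, 180, 180, 180].

### API

Orientations are given as a 3x3 rotation matrix whose columns are the frame's x, y, z axes.
In Python, from rig import sensors, get_image, workorder gives the robot as it stands.
- The arm moves only by the tool arm_command, never from a script. Its argument "plan" is a list that holds one entry, the list of rows, each a list of 6 numbers: the shift along the tool's x, y, z in units of 25 mm (1.0 is 25 mm), then the turn, a rotation vector about the tool's x, y, z in units of 6 degrees (1.0 is 6 degrees). In form: [[[dx, dy, dz, ax, ay, az], ...]]. A call has 1 to 10 rows; each row is the pose to reach, as a shift and turn from the pose commanded when the call began, along the tool's axes at that moment; what a row does not reach only later rows make up. A row lasts 1/10 s, in which the tool goes at most 50 mm and 8.59 degrees, less where a joint would pass 70% of its speed; a pose out of reach is approached as far as the arm can. A call with a gripper value outside its range is refused whole. "jaw" is the closure, from 0 (fully open) to 1 (shut), set as the call begins (left out, the last holds). The fingers move at their own pace and stop on an object; "newtons" is the grip in N (left out, the last holds). Time passes only in rows, so rows that repeat a pose let the fingers close. It gives the time, the measured TCP pose, the force and the opening at its end, in the units of the state.
- sensors.observe(): the state, without advancing time (a new reading comes with each control period).
- get_image(name): name is "scene" or "top"; returns a dict with "img" (480x640x3 uint8, red, green, blue), "fx", "fy", "cx", "cy" (pixels), "T" (4x4, takes a point from camera to world coordinates). Camera axes: x right, y up, looking along -z (the intrinsics and any distortion apply to the point x, -y, -z); pixel columns grow to the right and rows downward; lengths in m; the calibration is good to about 2 mm. A picture is of the moment at which its call begins. There is no depth.
- workorder.close_job(): hands the job in, once; it reports no verdict.
The state is a dict: "time_s": time; "q": joint angles; "qvel": joint speeds; "joint_efforts": joint torques, N m; "position": TCP position; "tool_rot": TCP orientation; "ft_force": force on the tool from outside, world axes, zero at the start; "wrist_torque": the same for the moment, N m; "grip_width": finger opening in m.
Only numpy, scipy, OpenCV 4.12 (cv2) and the standard library are available. Lean on these libraries where they do the work, as an engineer would, in place of code of your own. Each camera call takes 0.05 s, during which the arm holds its last target. There are 200 camera calls.

### The job

The heavy bench power unit stands in front of its docking bay: without lifting it, walk it away from you into the bay by pushing its two near corners in turn, each time only on the bare end of its operating panel and never on the knob, display or terminals in the middle. Bring it fully home, square against both rubber buffers of the stop bar, which also presses in both spring contacts; feel for the buffers and never push harder than 25 N. Keep it flat on the worktop, leave everything else where it stands, and let go of it at the end.

Things in the scene. Friction and masses are not known exactly. Their poses are not given: they have to be found in the camera images.
- power_unit: Heavy flat-bottomed smooth grey metal power unit, about 1.6 kg (+-12 %), 110 mm deep (its x), 190 mm wide (its y), 75 mm high. Origin: centre of its underside. x points away from the robot, into the bay; its operating panel is the face at x = -55 mm, bare from |y| = 55 to 95 mm over the full height. A push on one bare end pivots it: that corner goes ahead, the other stays nearly put; it takes some 6 to 13 N.
- panel_fittings: Fragile display, knob and four terminals of the power unit; origin and axes are those of the power unit. They fill its operating panel from y = -50 to +50 mm and stick out up to 23 mm from it (to x = -78 mm). They take no more than 2 N.
- push_left (a point): Middle of the bare left (+y) end of the operating panel, on its surface; at (-55, 76, 35) mm in the power unit's frame. Its axes are the power unit's.
- push_right (a point): Middle of the bare right (-y) end of the operating panel, on its surface; at (-55, -76, 35) mm in the power unit's frame. Its axes are the power unit's.
- dock: Docking bay fixed to the worktop: two aluminium guide rails, 26 mm high, inner faces at y = +-106 mm, from x = -52 mm to the back, mouths flared outward from x = -52 to about -80 mm; across the back the grey stop bar. Origin on the worktop on the centre line, where the face of the bar's buffers nominally is; x points into the bay, away from the robot, z up. The power unit starts 50 to 100 mm short of home.
- bar_nominal (a point): Nominal middle of the stop bar's face, 25 mm above the dock's origin; axes of the dock. The bar has two stiff rubber buffers (30 x 30 mm, at y = +-40 mm, about 6 N per mm, 3 mm of give). It is adjustable and its true setting is not measured: the buffers' faces lie anywhere from x = -12 to +12 mm here. Home is found by feel: on the buffers the push force climbs steeply.
- contact_left (a joint): Left (+y) spring contact, a brass pin 11 mm across that sticks out 6 mm from the buffers' faces towards the robot at y = +70 mm, 32 mm above the worktop. 0 = fully out, grows as it is pressed in (m); 0.006 when the power unit touches the buffer there. Light spring, 0.5 to 1.5 N: the power unit stays where it is left against it.
- contact_right (a joint): Right (-y) spring contact, as the left one, at y = -70 mm.
- vial_1: Bystander, not to be disturbed: small amber vial with a white cap, 23 mm across, 46 mm high, stands outside the left rail. Origin: centre of its underside.
- vial_2: Bystander, not to be disturbed: small clear vial with a white cap, 23 mm across, 46 mm high, stands outside the right rail. Origin: centre of its underside.
- petri_1: Bystander, not to be disturbed: closed petri dish, 61 mm across, 15 mm high, lies to the left of the power unit. Origin: centre of its underside.
- timer: Bystander, not to be disturbed: bench timer, 60 x 66 x 20 mm, lies to the right of the power unit. Origin: centre of its underside.
- beaker_100: Bystander, not to be disturbed: empty glass beaker, 51 mm across, 69 mm high, on the left. Origin: centre of its underside.
- reagent_amber: Bystander, not to be disturbed: amber bottle, 62 mm across, 138 mm high, at the back left. Origin: centre of its underside.
- reagent_white: Bystander, not to be disturbed: white bottle with a red cap, 60 mm across, 115 mm high, at the back right. Origin: centre of its underside.
Not all that is in view belongs to the job. Of the things that look like the power_unit, take the one that is farthest to the robot's right at the start.

How it is judged (in metres and radians):
On the way, in this order (a step that is already met when the one before it is completed fails the run):
1. the power unit's far end stands between the rails (x of power_unit in the frame of dock above -0.095 m and y of power_unit in the frame of dock between -0.016 and 0.016 m), for 0.1 s.
2. both spring contacts are pressed in by the seated power unit (value of joint each of contact_left, contact_right above 0.004 m and angle between the x axis of power_unit and the x axis of dock, either way round below 0.06 rad and y of power_unit in the frame of dock between -0.014 and 0.014 m), for 0.2 s.
At the end, for the whole second after the job is handed in: The power unit stands flat and at rest in the bay, within 14 mm of its centre line and 0.06 rad of square, and holds both spring contacts pressed in by more than 4 of their 6 mm (all of step 2 and linear speed of power_unit below 0.01 m/s and angle between power_unit's own z axis and vertical below 0.04 rad and height (world z) of power_unit below 0.006 m); the robot touches nothing.
It fails at once if the robot pushes the power unit with more than 25 N (contact force between any of the fingers, the arm and power_unit above 25 N).
It fails at once if the robot presses on the panel fittings with more than 2 N (contact force between any of the fingers, the arm and panel_fittings above 2 N).
It fails at once if the power unit is tipped or lifted (angle between power_unit's own z axis and vertical above 0.12 rad or height (world z) of power_unit above 0.012 m).
It fails at once if a bystander is moved by more than 20 mm (distance of any of vial_1, vial_2, petri_1, timer, beaker_100, reagent_amber, reagent_white from where it was at the start of the episode above 0.02 m).
It also fails if it takes over 72 s, if anything falls off the work surface, if the arm or the gripper's body presses on something with over 40 N, if the wrist force passes 120 N, or if a joint passes its speed limit or range.

## Working session

There is one attempt and no reset: what is moved stays moved. The work goes in short steps, Python scripts to look and compute and a tool call to move; the robot and the scene stay as the last step left them, time stands still between calls to the robot, and variables do not carry over. Pictures are saved under pics/ and viewed, about 8 in all and at most 12, crops included, and the job is handed in when it is done.

Besides the shell and the picture viewer there is one more tool, called as name(argument=value, ...), one argument or row to a line, values as JSON. arm_command: Moves the arm, as the interface text tells. Its arguments: {"type":"object","properties":{"plan":{"type":"array","items":{"type":"array","items":{"type":"array","items":{"type":"number"}}}},"jaw":{"type":"number"},"newtons":{"type":"number"}},"required":["plan"]}

```bash
mkdir -p pics; python3 - <<'E'
from rig import sensors,get_image
import cv2,numpy as np
s=sensors.observe();print(s)
for n in("scene","top"):
    d=get_image(n);cv2.imwrite(f"pics/{n}0.png",d["img"][:,:,::-1]);print(n,{k:(np.round(v,4).tolist() if k=="T" else v) for k,v in d.items() if k!="img"})
E
```

```text
{'time_s': 0.0, 'q': array([ 5.13187841e+01,  2.18407312e+01,  7.43855990e+01,  2.88007002e-03,
        8.38582153e+01, -1.23341986e+01]), 'qvel': array([0.01441279, 0.01915439, 0.06524876, 0.00194666, 0.07280835,
       0.03776868]), 'joint_efforts': array([ 1.65534108e-03, -4.48466206e+01, -2.31281877e+01, -6.41871247e-05,
        4.73960827e-03, -5.82010898e-06]), 'position': array([0.24390465, 0.49266997, 0.25570921]), 'tool_rot': array([[-9.61243153e-04,  4.43810868e-01,  8.96119964e-01],
       [-1.12066726e-03,  8.96119337e-01, -4.43811760e-01],
       [-9.99998910e-01, -1.43086332e-03, -3.64024269e-04]]), 'ft_force': array([ 0.1701724 , -0.25946279, -0.62376662]), 'wrist_torque': array([0.01648411, 0.02431571, 0.00775917]), 'grip_width': 0.08522358545381019}
scene {'fx': 562.7966644229936, 'fy': 562.7966644229936, 'cx': 321.15627103604083, 'cy': 237.92120268697147, 'T': [[0.6157, 0.3593, -0.7014, -0.3282], [-0.7877, 0.2549, -0.5608, -0.6907], [-0.0227, 0.8977, 0.4399, 0.6171], [0.0, 0.0, 0.0, 1.0]]}
top {'fx': 490.31496320091844, 'fy': 490.31496320091844, 'cx': 313.2381571606702, 'cy': 238.08719587282204, 'T': [[-0.0035, 0.9834, -0.1816, 0.3034], [-1.0, -0.0046, -0.0053, -0.0085], [-0.0061, 0.1816, 0.9834, 1.3516], [0.0, 0.0, 0.0, 1.0]]}
```

View pics/scene0.png

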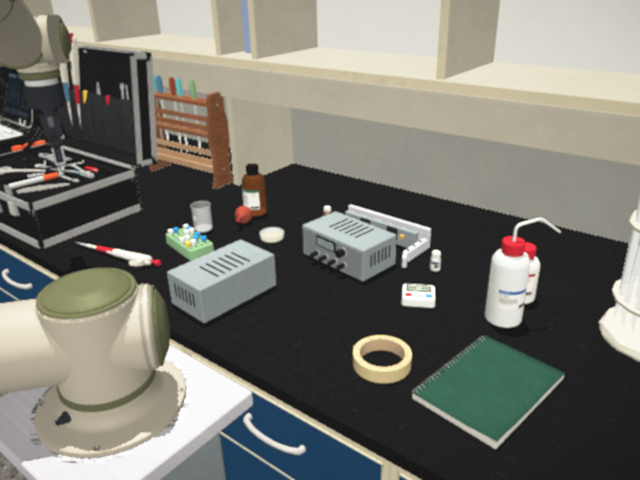

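View pics/top0.png

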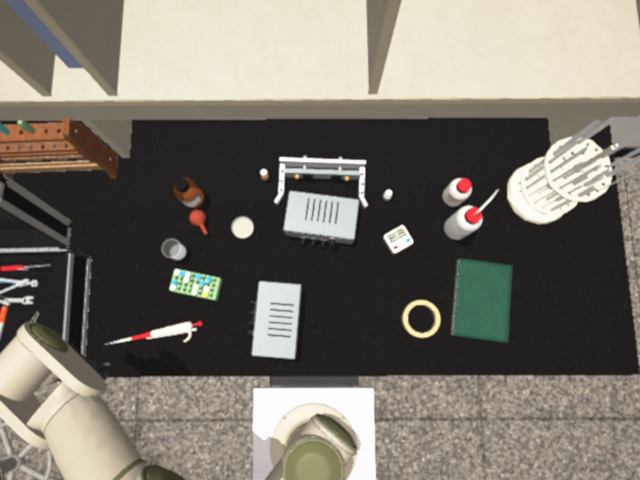

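The top view shows the power unit at about (321,217) with its panel towards the robot, in front of the dock at (277–367, 158–205). The look-alike is at (277,320), farther left. I'll enlarge that area.

```bash
python3 - <<'E'
import cv2
a=cv2.imread("pics/top0.png")[145:255,255:415];cv2.imwrite("pics/c1.png",cv2.resize(a,None,fx=5,fy=5,interpolation=cv2.INTER_CUBIC))
a=cv2.imread("pics/scene0.png")[195:315,290:450];cv2.imwrite("pics/c2.png",cv2.resize(a,None,fx=5,fy=5,interpolation=cv2.INTER_CUBIC))
E
```

```text
(no output)
```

View pics/c1.png

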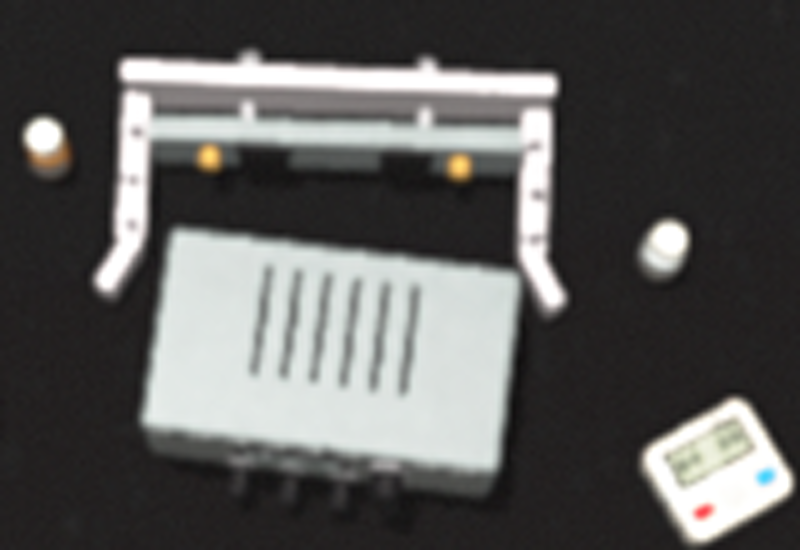

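View pics/c2.png

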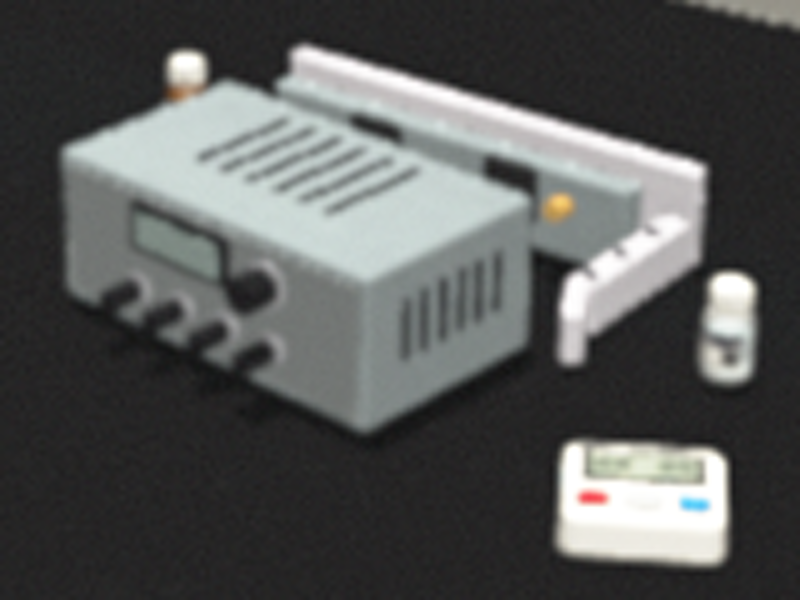

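The crops show the unit's top corners at c1 (172,230), (520,270), (500,468) and (142,428), with rail-top inner edges near x≈150 and x≈520. In c2 the top corners are (228,82), (63,150), (368,280) and (530,202). I'll triangulate these.

```bash
cat > h.py <<'E'
import numpy as np,cv2
from rig import sensors,get_image
def ray(d,u,v):
    c=np.array([(u-d["cx"])/d["fx"],-(v-d["cy"])/d["fy"],-1.]);T=np.array(d["T"]);return T[:3,3],T[:3,:3]@c
def on(d,u,v,z):
    o,r=ray(d,u,v);return o+r*(z-o[2])/r[2]
def tri(a,b):
    A=np.zeros((3,3));y=np.zeros(3);rs=[a,b]
    for o,r in rs:
        P=np.eye(3)-np.outer(r,r)/(r@r);A+=P;y+=P@o
    return np.linalg.solve(A,y)
E
python3 - <<'E'
from h import *
t=get_image("top");s=get_image("scene")
f=lambda p,o:((p[0]+.5)/5-.5+o[0],(p[1]+.5)/5-.5+o[1])
T=lambda x,y:f((x,y),(255,145)); S=lambda x,y:f((x,y),(290,195))
np.set_printoptions(precision=4,suppress=True)
pt=[(172,230),(520,270),(500,468),(142,428)];ps=[(228,82),(530,202),(368,280),(63,150)]
P=[]
for a,b in zip(pt,ps):
    w=on(t,*T(*a),.075);P.append(w);print("unit",w,on(s,*S(*b),.075),tri(ray(t,*T(*a)),ray(s,*S(*b))))
P=np.array(P);c=P.mean(0);ex=(P[0]+P[1]-P[2]-P[3]);ey=(P[0]+P[3]-P[1]-P[2]);print("c",c,"yaw",np.degrees(np.arctan2(ex[1],ex[0])),np.degrees(np.arctan2(-ey[0],ey[1])),np.linalg.norm(ex)/2,np.linalg.norm(ey)/2)
for n,a in dict(LiB=(150,100),LiF=(147,235),RiB=(525,110),RiF=(518,245),Lout=(100,290),Rout=(560,308)).items(): print(n,on(t,*T(*a),.026))
for n,a in dict(pinL=(209,157),pinR=(459,166)).items(): print(n,on(t,*T(*a),.032))
print("pinR tri",tri(ray(t,*T(459,166)),ray(s,*S(558,207))))
print("mid bufR scene", on(s,*S(510,172),.04))
E
```

```text
unit [0.6697 0.0633 0.075 ] [0.6725 0.0639 0.075 ] [0.6698 0.0627 0.0761]
unit [ 0.6465 -0.1238  0.075 ] [ 0.6423 -0.1242  0.075 ] [ 0.6462 -0.1231  0.0734]
unit [ 0.5384 -0.111   0.075 ] [ 0.5395 -0.1082  0.075 ] [ 0.5376 -0.1103  0.0766]
unit [0.5608 0.0787 0.075 ] [0.5657 0.0791 0.075 ] [0.5615 0.0775 0.0768]
c [ 0.6038 -0.0232  0.075 ] yaw -7.3865020853239605 -6.918530317212646 0.10938564190296478 0.18980399757133973
LiB [0.76   0.0789 0.026 ]
LiF [0.6809 0.0801 0.026 ]
RiB [ 0.7529 -0.133   0.026 ]
RiF [ 0.6741 -0.1274  0.026 ]
Lout [0.6493 0.106  0.026 ]
Rout [ 0.6377 -0.15    0.026 ]
pinL [0.7243 0.0452 0.032 ]
pinR [ 0.7183 -0.0948  0.032 ]
pinR tri [ 0.7178 -0.0949  0.0343]
mid bufR scene [ 0.7277 -0.0627  0.04  ]
```

Unit: centre about (0.604, −0.023), yaw −7.2°, triangulated top height 75–76 mm. Dock: yaw about −2.4°, centre line y ≈ −0.025, buffer faces near x ≈ 0.727. The left corner is already ahead, so the right end gets pushed first. I'll move across high up with the jaws shut and square the tool to the dock.

arm_command(
  plan=[
    [[0, -0.6, 0.65, -0.2, 0, 0], [0, -1.8, 1.95, -0.6, 0, 0], [0, -3.2, 3.5, -1, 0, 0], [0, -4.7, 5.1, -1.4, 0, 0], [0, -6.2, 6.7, -1.8, 0, 0], [0, -7.7, 8.4, -2.2, 0, 0], [0, -9.2, 10, -2.6, 0, 0], [0, -10.7, 11.6, -3, 0, 0], [0, -12.2, 13.2, -3.5, 0, 0], [0, -13.7, 14.9, -4, 0, 0]],
  ],
  jaw=1,
  newtons=40,
)

```text
time_s: 1.2
position: [0.4114, 0.0555, 0.2565]
tool_rot: [[0.0, 0.039, 0.999], [-0.0, 0.999, -0.039], [-1.0, 0.0, 0.0]]
ft_force: [1.7, 1.3, 0.5]
grip_width: 0.0003
```

arm_command(
  plan=[
    [[0, -0.6, 0.25, 0, -0.2, 0], [0, -1.6, 0.7, 0, -0.6, 0], [0, -2.8, 1.2, 0, -1, 0], [0, -4, 1.7, 0, -1.4, 0], [0.5, -5, 2.1, 0, -1.7, 0], [1.5, -5.7, 2.4, 0, -2, 0], [2.8, -6, 2.6, 0, -2, 0], [4.2, -6, 2.6, 0, -2, 0], [5.5, -6, 2.6, 0, -2, 0], [6.5, -6, 2.6, 0, -2, 0]],
  ],
)

```text
time_s: 2.2
position: [0.4695, -0.0949, 0.0921]
tool_rot: [[0.206, 0.041, 0.978], [-0.008, 0.999, -0.04], [-0.978, 0.001, 0.206]]
ft_force: [0.3, -0.0, 0.2]
grip_width: -0.0001
```

arm_command(
  plan=[
    [[0.4, 0, 0.2, 0, 0, 0], [0.9, 0, 0.5, 0, 0, 0], [1.4, 0, 0.9, 0, 0, 0], [1.7, 0, 1.1, 0, 0, 0], [1.7, 0, 1.1, 0, 0, 0]],
  ],
)

```text
time_s: 2.7
position: [0.5066, -0.0965, 0.0579]
tool_rot: [[0.208, 0.04, 0.977], [-0.008, 0.999, -0.039], [-0.978, -0.0, 0.208]]
ft_force: [-0.2, 0.4, -0.2]
grip_width: -0.0
```

```bash
python3 - <<'E'
from h import *
d=get_image("scene");a=d["img"][180:330,270:470,::-1];a=cv2.resize(a,None,fx=4,fy=4,interpolation=cv2.INTER_CUBIC)
cv2.imwrite("pics/s1.png",a);s=sensors.observe();print(s["position"],s["ft_force"],s["time_s"])
E
```

```text
[ 0.50604042 -0.0964004   0.05818173] [0.07309602 0.4761015  0.41911625] 2.75
```

View pics/s1.png

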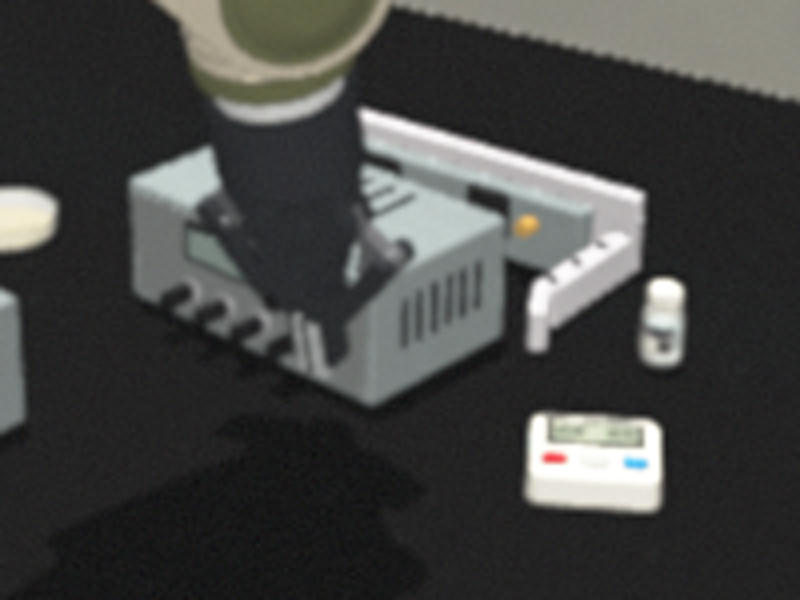

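The shut fingertips (~(315,370)) stand in front of the bare right end, next to the corner at (370,405), clear of the terminals. I'll feel forward for contact.

arm_command(
  plan=[
    [[0.04, 0, 0.17, 0, 0, 0], [0.08, 0, 0.35, 0, 0, 0], [0.1, 0, 0.47, 0, 0, 0], [0.12, 0, 0.55, 0, 0, 0], [0.13, 0, 0.63, 0, 0, 0], [0.15, 0, 0.7, 0, 0, 0], [0.165, 0, 0.78, 0, 0, 0], [0.18, 0, 0.86, 0, 0, 0], [0.2, 0, 0.94, 0, 0, 0], [0.22, 0, 1.02, 0, 0, 0]],
  ],
)

```text
time_s: 3.75
position: [0.5305, -0.0975, 0.0574]
tool_rot: [[0.204, 0.041, 0.978], [-0.008, 0.999, -0.04], [-0.979, 0.0, 0.204]]
ft_force: [-8.1, -3.8, 3.5]
grip_width: -0.0001
```

arm_command(
  plan=[
    [[0.016, 0, 0.08, 0, 0, 0], [0.03, 0, 0.16, 0, 0, 0], [0.05, 0, 0.24, 0, 0, 0], [0.065, 0, 0.32, 0, 0, 0], [0.08, 0, 0.4, 0, 0, 0], [0.1, 0, 0.48, 0, 0, 0], [0.115, 0, 0.56, 0, 0, 0], [0.13, 0, 0.64, 0, 0, 0], [0.15, 0, 0.72, 0, 0, 0], [0.16, 0, 0.78, 0, 0, 0]],
  ],
)

```text
time_s: 4.75
position: [0.5505, -0.0985, 0.0574]
tool_rot: [[0.204, 0.041, 0.978], [-0.008, 0.999, -0.04], [-0.979, 0.0, 0.204]]
ft_force: [-6.1, -2.6, 0.4]
grip_width: -0.0002
```

```bash
python3 - <<'E'
from h import *
d=get_image("top");a=d["img"][145:265,255:415,::-1];a=cv2.resize(a,None,fx=5,fy=5,interpolation=cv2.INTER_CUBIC)
cv2.imwrite("pics/t2.png",a);s=sensors.observe();print(s["position"],s["ft_force"],s["time_s"])
E
```

```text
[ 0.55067631 -0.09847517  0.05745249] [-5.93015524 -2.78324378  0.41763659] 4.8
```

View pics/t2.png

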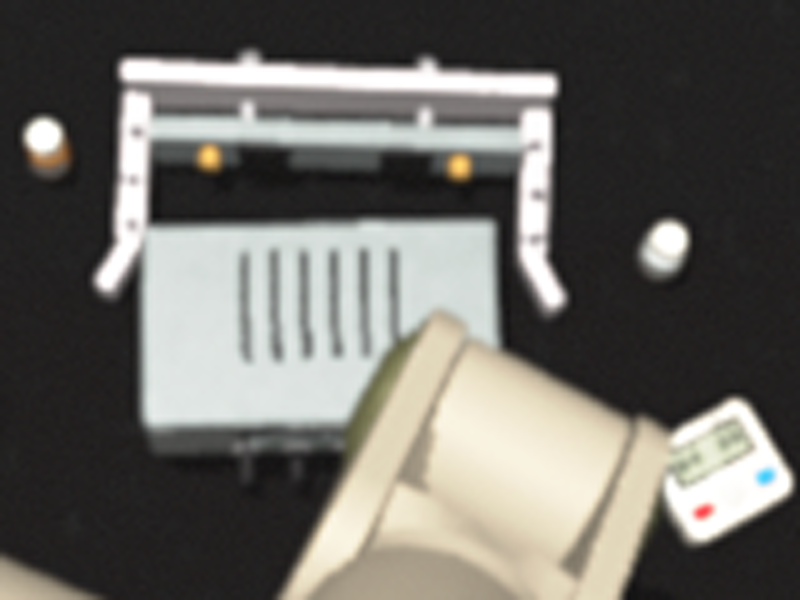

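The top view shows the unit turned to about +0.7°, with far corners at (142,228) and (497,222). It is about 4 mm left of the centre line, and its far-left corner is just inside the left rail. I'll back off, cross over and push the left end.

arm_command(
  plan=[
    [[-0.1, 0, -0.5, 0, 0, 0], [-0.25, 0, -1.2, 0, 0, 0], [-0.37, 0, -1.76, 0, 0, 0], [-0.37, 0.8, -1.76, 0, 0, 0], [-0.37, 2.2, -1.76, 0, 0, 0], [-0.37, 3.7, -1.76, 0, 0, 0], [-0.37, 5.2, -1.76, 0, 0, 0], [-0.37, 6.2, -1.76, 0, 0, 0], [-0.32, 6.5, -1.5, 0, 0, 0], [-0.22, 6.5, -1.1, 0, 0, 0]],
  ],
)

```text
time_s: 5.8
position: [0.5308, 0.0658, 0.0578]
tool_rot: [[0.208, 0.039, 0.977], [-0.008, 0.999, -0.038], [-0.978, -0.0, 0.208]]
ft_force: [0.1, -0.6, 0.5]
grip_width: -0.0003
```

arm_command(
  plan=[
    [[0.05, 0, 0.22, 0, 0, 0], [0.08, 0, 0.4, 0, 0, 0], [0.1, 0, 0.49, 0, 0, 0], [0.12, 0, 0.57, 0, 0, 0], [0.14, 0, 0.65, 0, 0, 0], [0.155, 0, 0.73, 0, 0, 0], [0.17, 0, 0.81, 0, 0, 0], [0.19, 0, 0.89, 0, 0, 0], [0.21, 0, 0.97, 0, 0, 0], [0.22, 0, 1.05, 0, 0, 0]],
  ],
)

```text
time_s: 6.8
position: [0.5551, 0.0649, 0.0572]
tool_rot: [[0.203, 0.04, 0.978], [-0.007, 0.999, -0.04], [-0.979, 0.001, 0.203]]
ft_force: [-7.7, 3.7, 2.2]
grip_width: 0.0002
```

arm_command(
  plan=[
    [[0.016, 0, 0.08, 0, 0, 0], [0.03, 0, 0.16, 0, 0, 0], [0.05, 0, 0.24, 0, 0, 0], [0.06, 0, 0.3, 0, 0, 0]],
  ],
)

```text
time_s: 7.2
position: [0.5628, 0.0647, 0.0571]
tool_rot: [[0.203, 0.04, 0.978], [-0.007, 0.999, -0.04], [-0.979, 0.001, 0.203]]
ft_force: [-6.9, 4.9, 0.8]
grip_width: -0.0
```

```bash
cat >> h.py <<'E'
def farcorners(name):
    "unit's lit top: far edge line and its two ends on z=.075"
    d=get_image("top");im=d["img"].astype(int);cv2.imwrite(f"pics/{name}.png",cv2.resize(d["img"][145:265,255:415,::-1],None,fx=5,fy=5,interpolation=cv2.INTER_CUBIC))
    return d
E
python3 - <<'E'
from h import *
d=farcorners("t3");s=sensors.observe();print(s["position"],s["ft_force"],s["time_s"])
E
```

```text
[0.56309011 0.06462746 0.05713377] [-5.35116662  4.67173137  0.29444289] 7.25
```

View pics/t3.png

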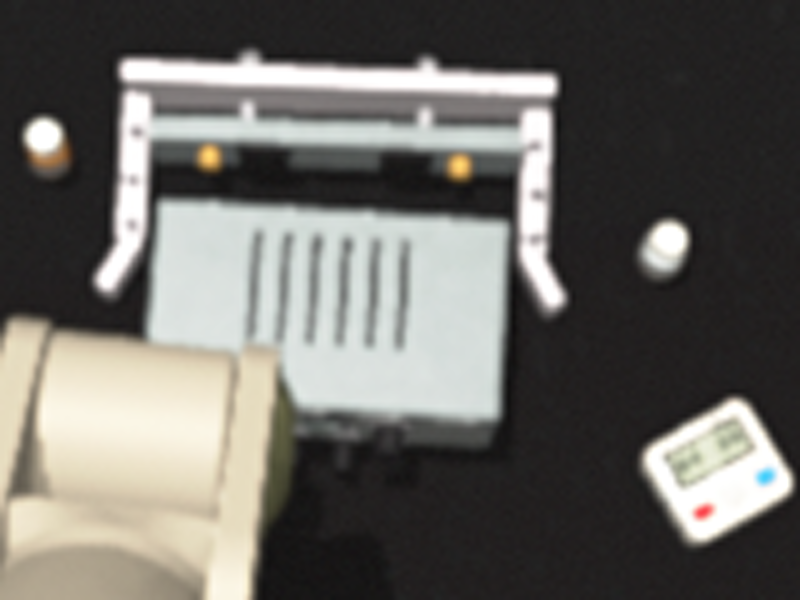

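The far corners are now at (158,200) and (510,220), so yaw is about −3.6° (−1.2° to the dock) and the unit is about 1 mm off the centre line. I'll push left a bit more, then go back to the right.

arm_command(
  plan=[
    [[0.016, 0, 0.08, 0, 0, 0], [0.03, 0, 0.16, 0, 0, 0], [0.05, 0, 0.24, 0, 0, 0], [0.06, 0, 0.32, 0, 0, 0]],
  ],
)

```text
time_s: 7.65
position: [0.571, 0.0643, 0.0572]
tool_rot: [[0.203, 0.04, 0.978], [-0.007, 0.999, -0.04], [-0.979, 0.001, 0.203]]
ft_force: [-5.0, 3.8, -0.1]
grip_width: 0.0002
```

arm_command(
  plan=[
    [[-0.1, 0, -0.5, 0, 0, 0], [-0.25, 0, -1.2, 0, 0, 0], [-0.39, 0, -1.86, 0, 0, 0], [-0.39, -0.8, -1.86, 0, 0, 0], [-0.39, -2.2, -1.86, 0, 0, 0], [-0.39, -3.7, -1.86, 0, 0, 0], [-0.39, -5.2, -1.86, 0, 0, 0], [-0.39, -6.2, -1.8, 0, 0, 0], [-0.32, -6.6, -1.5, 0, 0, 0], [-0.28, -6.6, -1.3, 0, 0, 0]],
  ],
)

```text
time_s: 8.65
position: [0.5337, -0.1011, 0.0582]
tool_rot: [[0.208, 0.043, 0.977], [-0.009, 0.999, -0.042], [-0.978, -0.0, 0.209]]
ft_force: [-0.1, 1.1, -0.1]
grip_width: -0.0002
```

arm_command(
  plan=[
    [[0.05, 0.05, 0.24, 0, 0, 0], [0.1, 0.1, 0.47, 0, 0, 0], [0.12, 0.1, 0.55, 0, 0, 0], [0.135, 0.1, 0.63, 0, 0, 0], [0.15, 0.1, 0.71, 0, 0, 0], [0.17, 0.1, 0.8, 0, 0, 0], [0.19, 0.1, 0.89, 0, 0, 0], [0.21, 0.1, 0.98, 0, 0, 0], [0.23, 0.1, 1.07, 0, 0, 0], [0.245, 0.1, 1.16, 0, 0, 0]],
  ],
)

```text
time_s: 9.65
position: [0.5614, -0.099, 0.0578]
tool_rot: [[0.204, 0.041, 0.978], [-0.008, 0.999, -0.04], [-0.979, 0.0, 0.204]]
ft_force: [-7.0, -3.4, 1.1]
grip_width: 0.0003
```

arm_command(
  plan=[
    [[0.018, 0, 0.09, 0, 0, 0], [0.036, 0, 0.18, 0, 0, 0], [0.055, 0, 0.27, 0, 0, 0], [0.075, 0, 0.36, 0, 0, 0], [0.09, 0, 0.45, 0, 0, 0]],
  ],
)

```text
time_s: 10.15
position: [0.5728, -0.0995, 0.0578]
tool_rot: [[0.204, 0.041, 0.978], [-0.008, 0.999, -0.04], [-0.979, 0.0, 0.204]]
ft_force: [-5.8, -4.0, 0.2]
grip_width: -0.0002
```

```bash
python3 - <<'E'
from h import *
d=farcorners("t4");s=sensors.observe();print(s["position"],s["ft_force"],s["time_s"])
E
```

```text
[ 0.5732097  -0.09948331  0.05778079] [-4.69400156 -2.38627788 -0.89581374] 10.2
```

View pics/t4.png

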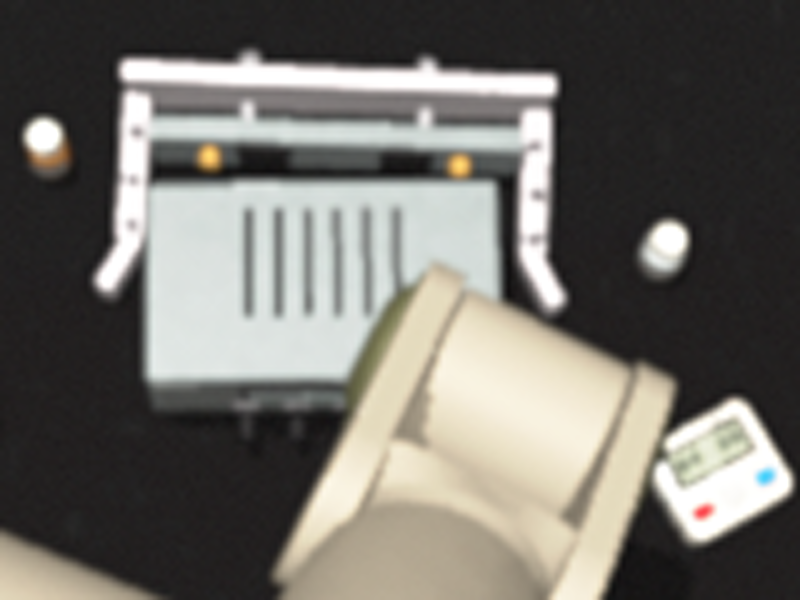

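Far corners are at (147,182) and (497,182): about +2° to the dock and about 5 mm left, which the next left push should correct.

arm_command(
  plan=[
    [[-0.1, 0, -0.5, 0, 0, 0], [-0.25, 0, -1.2, 0, 0, 0], [-0.39, 0, -1.86, 0, 0, 0], [-0.39, 0.8, -1.86, 0, 0, 0], [-0.39, 2.2, -1.86, 0, 0, 0], [-0.39, 3.7, -1.86, 0, 0, 0], [-0.39, 5.2, -1.86, 0, 0, 0], [-0.36, 6.1, -1.7, 0, 0, 0], [-0.27, 6.4, -1.3, 0, 0, 0], [-0.17, 6.4, -0.8, 0, 0, 0]],
  ],
)

```text
time_s: 11.2
position: [0.5603, 0.063, 0.0584]
tool_rot: [[0.208, 0.039, 0.977], [-0.008, 0.999, -0.038], [-0.978, 0.0, 0.208]]
ft_force: [0.4, -1.0, 0.7]
grip_width: 0.0
```

arm_command(
  plan=[
    [[0.04, 0, 0.2, 0, 0, 0], [0.06, 0, 0.29, 0, 0, 0], [0.08, 0, 0.38, 0, 0, 0], [0.1, 0, 0.47, 0, 0, 0], [0.12, 0, 0.56, 0, 0, 0], [0.135, 0, 0.65, 0, 0, 0], [0.155, 0, 0.74, 0, 0, 0], [0.175, 0, 0.83, 0, 0, 0], [0.19, 0, 0.92, 0, 0, 0], [0.21, 0, 1.01, 0, 0, 0]],
  ],
)

```text
time_s: 12.2
position: [0.5839, 0.0612, 0.0578]
tool_rot: [[0.202, 0.041, 0.978], [-0.007, 0.999, -0.04], [-0.979, 0.001, 0.203]]
ft_force: [-8.5, 5.2, 2.5]
grip_width: 0.0004
```

arm_command(
  plan=[
    [[0.016, 0, 0.08, 0, 0, 0], [0.03, 0, 0.16, 0, 0, 0], [0.05, 0, 0.24, 0, 0, 0], [0.06, 0, 0.3, 0, 0, 0]],
  ],
)

```text
time_s: 12.6
position: [0.5916, 0.0609, 0.0578]
tool_rot: [[0.203, 0.041, 0.978], [-0.007, 0.999, -0.04], [-0.979, 0.001, 0.203]]
ft_force: [-6.0, 5.3, 2.2]
grip_width: -0.0
```

```bash
python3 - <<'E'
from h import *
d=farcorners("t5");s=sensors.observe();print(s["position"],s["ft_force"],s["time_s"])
E
```

```text
[0.59188147 0.06086381 0.05780846] [-6.52287692  4.04079413  0.68278057] 12.65
```

View pics/t5.png

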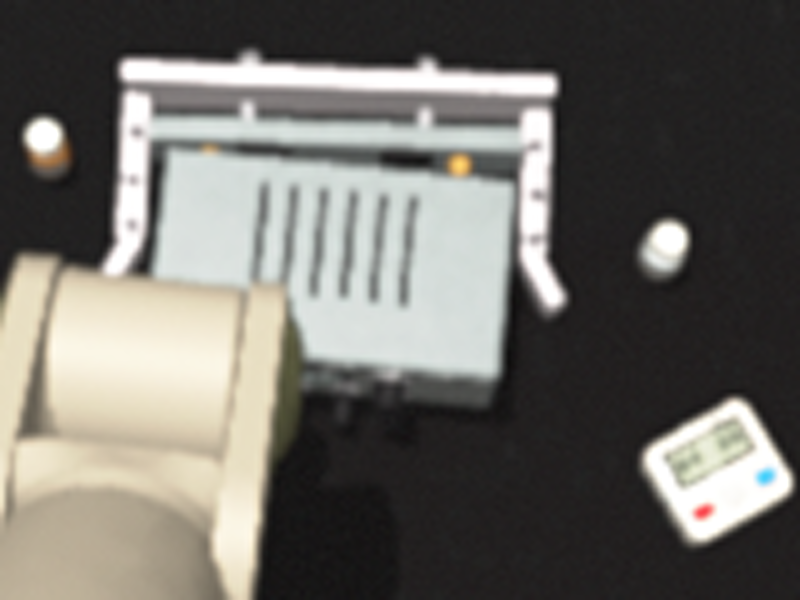

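The unit is now at about −2.9° to the dock and on the centre line, with its far corners at (168,150) and (517,180). The right end is next.

arm_command(
  plan=[
    [[-0.1, 0, -0.5, 0, 0, 0], [-0.25, 0, -1.2, 0, 0, 0], [-0.41, 0, -1.95, 0, 0, 0], [-0.41, -0.8, -1.95, 0, 0, 0], [-0.41, -2.2, -1.95, 0, 0, 0], [-0.41, -3.7, -1.95, 0, 0, 0], [-0.41, -5.2, -1.95, 0, 0, 0], [-0.38, -6.1, -1.8, 0, 0, 0], [-0.3, -6.4, -1.4, 0, 0, 0], [-0.2, -6.4, -0.95, 0, 0, 0]],
  ],
)

```text
time_s: 13.65
position: [0.563, -0.1005, 0.0586]
tool_rot: [[0.208, 0.044, 0.977], [-0.009, 0.999, -0.043], [-0.978, -0.0, 0.208]]
ft_force: [0.3, 0.0, -0.1]
grip_width: -0.0001
```

arm_command(
  plan=[
    [[0.04, 0, 0.2, 0, 0, 0], [0.06, 0, 0.29, 0, 0, 0], [0.08, 0, 0.38, 0, 0, 0], [0.1, 0, 0.47, 0, 0, 0], [0.12, 0, 0.56, 0, 0, 0], [0.135, 0, 0.65, 0, 0, 0], [0.155, 0, 0.74, 0, 0, 0], [0.17, 0, 0.82, 0, 0, 0], [0.185, 0, 0.9, 0, 0, 0], [0.2, 0, 0.97, 0, 0, 0]],
  ],
)

```text
time_s: 14.65
position: [0.5862, -0.0999, 0.0581]
tool_rot: [[0.204, 0.041, 0.978], [-0.008, 0.999, -0.04], [-0.979, -0.0, 0.204]]
ft_force: [-6.6, -3.8, 2.0]
grip_width: 0.0001
```

arm_command(
  plan=[
    [[0.016, 0, 0.07, 0, 0, 0], [0.03, 0, 0.14, 0, 0, 0], [0.04, 0, 0.2, 0, 0, 0]],
  ],
)

```text
time_s: 14.95
position: [0.5909, -0.1001, 0.0581]
tool_rot: [[0.203, 0.04, 0.978], [-0.008, 0.999, -0.04], [-0.979, -0.0, 0.203]]
ft_force: [-8.4, -4.6, 1.5]
grip_width: -0.0
```

arm_command(
  plan=[
    [[0.01, 0, 0.05, 0, 0, 0], [0.02, 0, 0.1, 0, 0, 0]],
  ],
)

```text
time_s: 15.15
position: [0.5933, -0.1002, 0.0581]
tool_rot: [[0.203, 0.04, 0.978], [-0.008, 0.999, -0.04], [-0.979, -0.0, 0.203]]
ft_force: [-9.7, -4.7, 2.5]
grip_width: -0.0001
```

```bash
python3 - <<'E'
from h import *
d=farcorners("t6");s=sensors.observe();print(s["position"],s["ft_force"],s["time_s"])
E
```

```text
[ 0.593502   -0.10024525  0.05810844] [-9.37718471 -3.30821048  2.17030119] 15.2
```

View pics/t6.png

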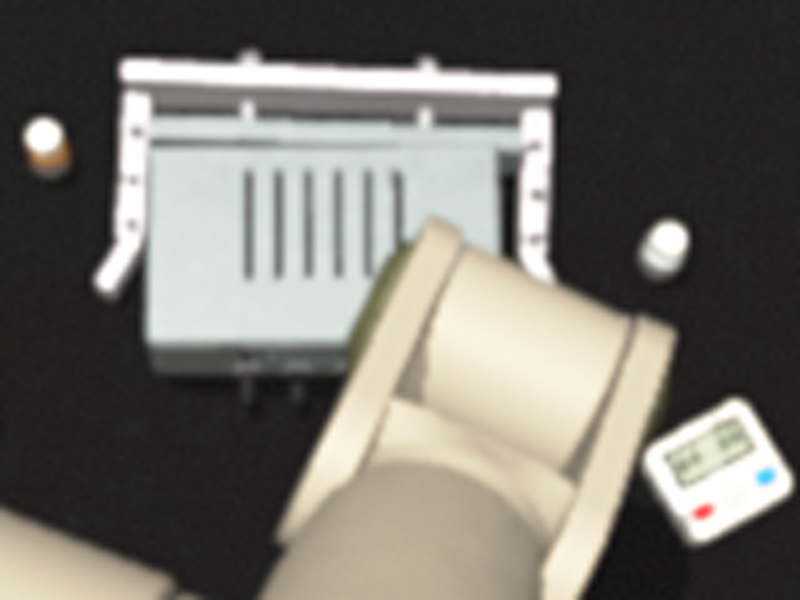

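Now at about +1.7° to the dock and 4 mm left. The far edge is against or near the contacts, and the force has risen slightly to 9.5 N. Next is the left end, with slower steps towards the end.

arm_command(
  plan=[
    [[-0.1, 0, -0.5, 0, 0, 0], [-0.25, 0, -1.2, 0, 0, 0], [-0.39, 0, -1.86, 0, 0, 0], [-0.39, 0.8, -1.86, 0, 0, 0], [-0.39, 2.2, -1.86, 0, 0, 0], [-0.39, 3.7, -1.86, 0, 0, 0], [-0.39, 5.2, -1.86, 0, 0, 0], [-0.36, 6.1, -1.7, 0, 0, 0], [-0.27, 6.4, -1.3, 0, 0, 0], [-0.17, 6.4, -0.8, 0, 0, 0]],
  ],
)

```text
time_s: 16.2
position: [0.5812, 0.0623, 0.0588]
tool_rot: [[0.207, 0.039, 0.978], [-0.008, 0.999, -0.038], [-0.978, 0.0, 0.208]]
ft_force: [-0.4, 0.0, -0.1]
grip_width: 0.0002
```

arm_command(
  plan=[
    [[0.03, 0, 0.12, 0, 0, 0], [0.04, 0, 0.2, 0, 0, 0], [0.055, 0, 0.27, 0, 0, 0], [0.07, 0, 0.34, 0, 0, 0], [0.085, 0, 0.41, 0, 0, 0], [0.1, 0, 0.48, 0, 0, 0], [0.11, 0, 0.55, 0, 0, 0]],
  ],
)

```text
time_s: 16.9
position: [0.594, 0.0602, 0.0586]
tool_rot: [[0.204, 0.041, 0.978], [-0.008, 0.999, -0.04], [-0.979, 0.0, 0.204]]
ft_force: [-8.9, 1.8, 6.3]
grip_width: -0.0
```

arm_command(
  plan=[
    [[0.01, 0, 0.05, 0, 0, 0], [0.02, 0, 0.1, 0, 0, 0]],
  ],
)

```text
time_s: 17.1
position: [0.5958, 0.0606, 0.0585]
tool_rot: [[0.202, 0.041, 0.978], [-0.007, 0.999, -0.04], [-0.979, 0.001, 0.203]]
ft_force: [-10.6, 3.6, 6.6]
grip_width: -0.0
```

arm_command(
  plan=[
    [[0.01, 0, 0.05, 0, 0, 0], [0.02, 0, 0.1, 0, 0, 0]],
  ],
)

```text
time_s: 17.3
position: [0.598, 0.0608, 0.0583]
tool_rot: [[0.202, 0.04, 0.979], [-0.007, 0.999, -0.04], [-0.979, 0.001, 0.202]]
ft_force: [-10.7, 5.1, 6.9]
grip_width: 0.0
```

arm_command(
  plan=[
    [[0.01, 0, 0.05, 0, 0, 0], [0.02, 0, 0.1, 0, 0, 0]],
  ],
)

```text
time_s: 17.5
position: [0.6003, 0.061, 0.0583]
tool_rot: [[0.201, 0.04, 0.979], [-0.007, 0.999, -0.04], [-0.98, 0.002, 0.201]]
ft_force: [-10.6, 5.2, 3.7]
grip_width: 0.0
```

arm_command(
  plan=[
    [[0.008, 0, 0.04, 0, 0, 0], [0.016, 0, 0.08, 0, 0, 0]],
  ],
)

```text
time_s: 17.7
position: [0.6016, 0.0611, 0.0582]
tool_rot: [[0.199, 0.04, 0.979], [-0.006, 0.999, -0.04], [-0.98, 0.002, 0.199]]
ft_force: [-17.0, 5.7, 10.7]
grip_width: 0.0
```

arm_command(
  plan=[
    [[0.008, 0, 0.04, 0, 0, 0], [0.016, 0, 0.08, 0, 0, 0]],
  ],
)

```text
time_s: 17.9
position: [0.6025, 0.0612, 0.0581]
tool_rot: [[0.196, 0.04, 0.98], [-0.006, 0.999, -0.039], [-0.98, 0.002, 0.197]]
ft_force: [-22.7, 7.0, 15.4]
grip_width: 0.0001
```

The left buffer was felt at TCP x ≈ 0.601, where the force climbed steeply. The last reading was 22.7 N along x, but about 28 N in total because of side and vertical friction components. That is more than I wanted: I should have stopped one step earlier. I'm backing off now and going to the right end with finer steps and a lower limit.

arm_command(
  plan=[
    [[-0.1, 0, -0.5, 0, 0, 0], [-0.25, 0, -1.2, 0, 0, 0], [-0.41, 0, -1.95, 0, 0, 0], [-0.41, -0.8, -1.95, 0, 0, 0], [-0.41, -2.2, -1.95, 0, 0, 0], [-0.41, -3.7, -1.95, 0, 0, 0], [-0.41, -5.2, -1.95, 0, 0, 0], [-0.38, -6.1, -1.8, 0, 0, 0], [-0.3, -6.4, -1.4, 0, 0, 0], [-0.2, -6.4, -0.95, 0, 0, 0]],
  ],
)

```text
time_s: 18.9
position: [0.5766, -0.1011, 0.0591]
tool_rot: [[0.208, 0.043, 0.977], [-0.009, 0.999, -0.042], [-0.978, -0.0, 0.208]]
ft_force: [0.5, 0.0, -0.0]
grip_width: 0.0001
```

```bash
python3 - <<'E'
from h import *
d=farcorners("t7");s=sensors.observe();print(s["position"],s["ft_force"],s["time_s"])
E
```

```text
[ 0.57823247 -0.10065824  0.05928348] [ 0.04103309 -0.91548163 -0.0835578 ] 18.95
```

View pics/t7.png

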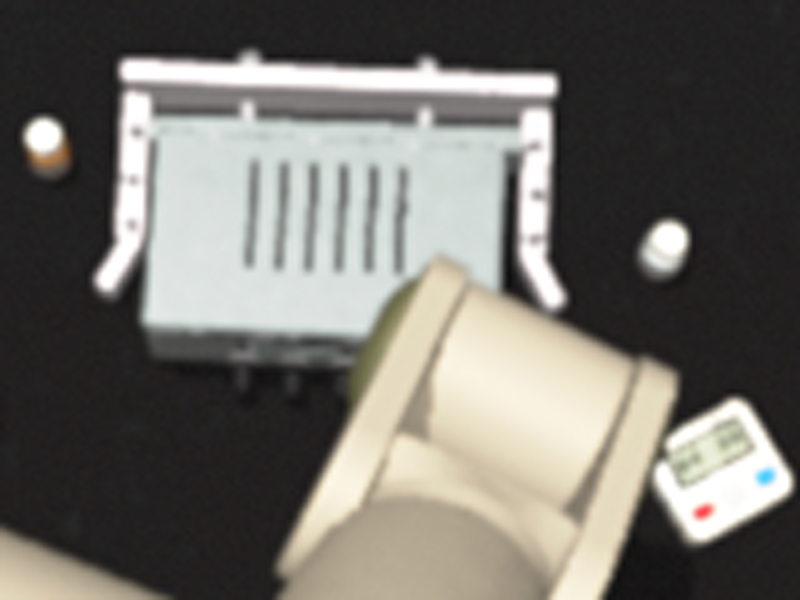

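The unit now lies nearly parallel to the bar, with its far edge from (153,130) to (504,150). I'll feel the right end gently.

arm_command(
  plan=[
    [[0.03, 0, 0.15, 0, 0, 0], [0.06, 0, 0.3, 0, 0, 0], [0.08, 0, 0.4, 0, 0, 0], [0.09, 0, 0.46, 0, 0, 0], [0.1, 0, 0.52, 0, 0, 0], [0.11, 0, 0.57, 0, 0, 0]],
  ],
)

```text
time_s: 19.55
position: [0.5908, -0.0998, 0.0593]
tool_rot: [[0.208, 0.041, 0.977], [-0.008, 0.999, -0.04], [-0.978, 0.0, 0.208]]
ft_force: [0.6, -0.0, 0.5]
grip_width: -0.0003
```

arm_command(
  plan=[
    [[0.008, 0, 0.04, 0, 0, 0]],
  ],
)

```text
time_s: 19.65
position: [0.5919, -0.0999, 0.0593]
tool_rot: [[0.208, 0.041, 0.977], [-0.009, 0.999, -0.04], [-0.978, -0.0, 0.208]]
ft_force: [-0.1, -0.7, -0.7]
grip_width: 0.0002
```

arm_command(
  plan=[
    [[0.006, 0, 0.04, 0, 0, 0], [0.012, 0, 0.08, 0, 0, 0]],
  ],
)

```text
time_s: 19.85
position: [0.5927, -0.1, 0.0592]
tool_rot: [[0.205, 0.041, 0.978], [-0.008, 0.999, -0.04], [-0.979, 0.0, 0.205]]
ft_force: [-10.0, -2.4, 4.3]
grip_width: -0.0
```

arm_command(
  plan=[
    [[0.003, 0, 0.03, 0, 0, 0]],
  ],
)

```text
time_s: 19.95
position: [0.593, -0.1001, 0.0592]
tool_rot: [[0.204, 0.04, 0.978], [-0.008, 0.999, -0.04], [-0.979, 0.0, 0.204]]
ft_force: [-10.9, -3.5, 6.5]
grip_width: -0.0001
```

arm_command(
  plan=[
    [[0.003, 0, 0.03, 0, 0, 0]],
  ],
)

```text
time_s: 20.05
position: [0.5934, -0.1003, 0.0592]
tool_rot: [[0.203, 0.041, 0.978], [-0.008, 0.999, -0.04], [-0.979, 0.0, 0.203]]
ft_force: [-12.9, -4.3, 7.1]
grip_width: 0.0002
```

arm_command(
  plan=[
    [[0.0, 0, 0.02, 0, 0, 0]],
  ],
)

```text
time_s: 20.15
position: [0.5937, -0.1003, 0.0592]
tool_rot: [[0.202, 0.04, 0.978], [-0.008, 0.999, -0.04], [-0.979, 0.0, 0.203]]
ft_force: [-13.3, -5.8, 5.8]
grip_width: -0.0001
```

arm_command(
  plan=[
    [[0.0, 0, 0.02, 0, 0, 0]],
  ],
)

```text
time_s: 20.25
position: [0.5939, -0.1004, 0.0592]
tool_rot: [[0.202, 0.041, 0.979], [-0.008, 0.999, -0.04], [-0.979, 0.0, 0.202]]
ft_force: [-14.3, -5.5, 6.2]
grip_width: 0.0001
```

arm_command(
  plan=[
    [[0.0, 0, 0.03, 0, 0, 0], [0.0, 0, 0.03, 0, 0, 0]],
  ],
)

```text
time_s: 20.45
position: [0.5942, -0.1006, 0.0592]
tool_rot: [[0.201, 0.04, 0.979], [-0.008, 0.999, -0.04], [-0.98, -0.0, 0.201]]
ft_force: [-15.7, -5.6, 5.7]
grip_width: 0.0002
```

The force climbs about 5 N/mm on the right at TCP x ≈ 0.594, so that is the right buffer. I'll check the left end once more by touch, stopping well below the limit.

arm_command(
  plan=[
    [[-0.1, 0, -0.5, 0, 0, 0], [-0.25, 0, -1.2, 0, 0, 0], [-0.39, 0, -1.86, 0, 0, 0], [-0.39, 0.8, -1.86, 0, 0, 0], [-0.39, 2.2, -1.86, 0, 0, 0], [-0.39, 3.7, -1.86, 0, 0, 0], [-0.39, 5.2, -1.86, 0, 0, 0], [-0.36, 6.1, -1.7, 0, 0, 0], [-0.27, 6.4, -1.3, 0, 0, 0], [-0.17, 6.4, -0.8, 0, 0, 0]],
  ],
)

```text
time_s: 21.45
position: [0.5832, 0.0621, 0.06]
tool_rot: [[0.208, 0.039, 0.977], [-0.008, 0.999, -0.038], [-0.978, 0.0, 0.208]]
ft_force: [-0.3, -0.5, 0.9]
grip_width: -0.0001
```

arm_command(
  plan=[
    [[0.04, 0, 0.2, 0, 0, 0], [0.06, 0, 0.32, 0, 0, 0], [0.08, 0, 0.4, 0, 0, 0], [0.095, 0, 0.46, 0, 0, 0], [0.1, 0, 0.5, 0, 0, 0], [0.11, 0, 0.54, 0, 0, 0]],
  ],
)

```text
time_s: 22.05
position: [0.5968, 0.0598, 0.0601]
tool_rot: [[0.208, 0.041, 0.977], [-0.009, 0.999, -0.04], [-0.978, 0.0, 0.208]]
ft_force: [-0.3, -0.7, 0.6]
grip_width: -0.0
```

arm_command(
  plan=[
    [[0.008, 0, 0.04, 0, 0, 0], [0.016, 0, 0.08, 0, 0, 0]],
  ],
)

```text
time_s: 22.25
position: [0.599, 0.0598, 0.0601]
tool_rot: [[0.208, 0.041, 0.977], [-0.009, 0.999, -0.04], [-0.978, 0.0, 0.208]]
ft_force: [-0.2, 0.8, 1.0]
grip_width: -0.0003
```

arm_command(
  plan=[
    [[0.006, 0, 0.03, 0, 0, 0]],
  ],
)

```text
time_s: 22.35
position: [0.5998, 0.0598, 0.0601]
tool_rot: [[0.208, 0.041, 0.977], [-0.009, 0.999, -0.04], [-0.978, -0.0, 0.208]]
ft_force: [0.6, -0.1, -1.2]
grip_width: -0.0002
```

arm_command(
  plan=[
    [[0.004, 0, 0.03, 0, 0, 0]],
  ],
)

```text
time_s: 22.45
position: [0.6005, 0.0598, 0.0601]
tool_rot: [[0.208, 0.041, 0.977], [-0.009, 0.999, -0.04], [-0.978, -0.0, 0.208]]
ft_force: [-1.1, -0.6, 0.8]
grip_width: 0.0002
```

arm_command(
  plan=[
    [[0.004, 0, 0.03, 0, 0, 0]],
  ],
)

```text
time_s: 22.55
position: [0.6009, 0.0598, 0.0601]
tool_rot: [[0.207, 0.041, 0.978], [-0.008, 0.999, -0.04], [-0.978, 0.0, 0.207]]
ft_force: [-3.7, -0.3, 1.8]
grip_width: 0.0001
```

arm_command(
  plan=[
    [[0.003, 0, 0.02, 0, 0, 0]],
  ],
)

```text
time_s: 22.65
position: [0.601, 0.0598, 0.06]
tool_rot: [[0.206, 0.041, 0.978], [-0.008, 0.999, -0.04], [-0.979, -0.0, 0.206]]
ft_force: [-5.5, -0.3, 3.5]
grip_width: 0.0001
```

arm_command(
  plan=[
    [[0.003, 0, 0.02, 0, 0, 0]],
  ],
)

```text
time_s: 22.75
position: [0.6011, 0.0598, 0.06]
tool_rot: [[0.205, 0.041, 0.978], [-0.008, 0.999, -0.04], [-0.979, -0.0, 0.205]]
ft_force: [-8.4, 0.3, 5.4]
grip_width: -0.0003
```

The left end is still on its buffer: contact at 0.6009, stiff straight away. I'll let go, back off, lift clear and look.

arm_command(
  plan=[
    [[-0.1, 0, -0.5, 0, 0, 0], [-0.3, 0, -1.4, 0, 0, 0], [-0.5, 0, -2.4, 0, 0, 0], [-1.5, 0, -3, 0, 0, 0], [-3, 0, -4, 0, 0, 0], [-4.5, 0, -5, 0, 0, 0], [-6, 0, -6, 0, 0, 0], [-7.5, 0, -7, 0, 0, 0], [-8.5, 0, -7.5, 0, 0, 0], [-8.5, 0, -7.5, 0, 0, 0]],
  ],
)

```text
time_s: 23.75
position: [0.3743, 0.0692, 0.2318]
tool_rot: [[0.214, 0.041, 0.976], [-0.009, 0.999, -0.04], [-0.977, -0.001, 0.214]]
ft_force: [-0.1, 0.2, -0.9]
grip_width: 0.0004
```

```bash
python3 - <<'E'
from h import *
d=farcorners("t8");s=sensors.observe();print(s["position"],s["ft_force"],s["time_s"])
E
```

```text
[0.37500645 0.0690506  0.23031271] [-0.42318075  0.15485798 -0.78499852] 23.8
```

View pics/t8.png

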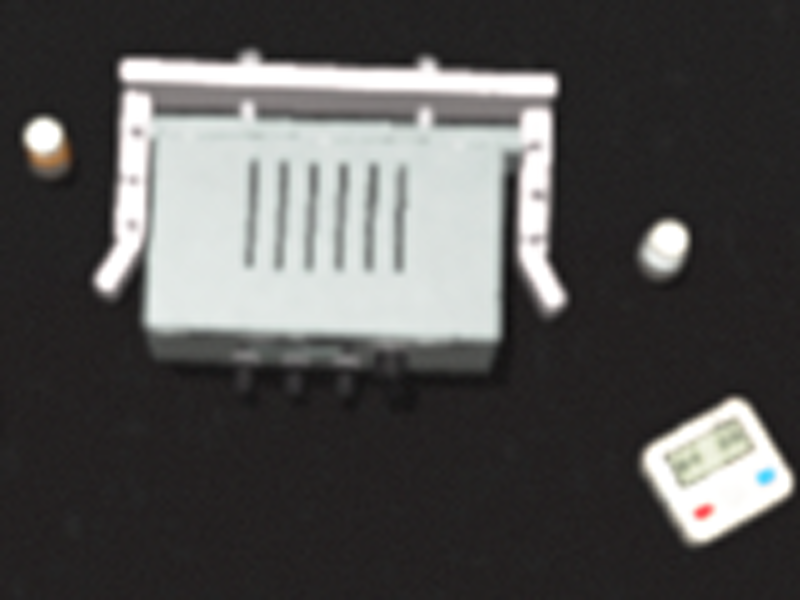

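The unit sits parallel to the bar: near edge (145,328)–(500,340), against the bar's slope from (120,70) to (555,88). It is about 5 mm left of the centre line, and the vials and timer haven't moved. I'm handing in.

```bash
python3 -c "
from rig import workorder,sensors
s=sensors.observe();print(s['ft_force'],s['qvel'].round(2),workorder.close_job())"
```

```text
the job is handed in; nothing more can be done
[-0.42318075  0.15485798 -0.78499852] [-0.2   3.75  0.46 -0.03 -1.14 -0.09] None
```

The power unit is home against both buffers and the job is handed in at about 24 s, but one push may have broken the 25 N limit.

- **Force limit:** one push on the left buffer read 22.7 N along x, but the side and vertical wrist components bring the total to about 28 N. If the limit counts the total contact force, that moment exceeded 25 N. I backed off at once, and no later reading passed 18 N.
- **How it was walked in:** I pushed alternately on the right and left bare panel ends (right, left, right, left, right, left, right). The shut fingertips made contact about 35 mm up. I stayed on the bare ends and felt no contact with the fittings.
- **Buffers, by feel:** the force climbed steeply on the left at tool x ≈ 0.601 m and on the right at ≈ 0.594 m. That offset matches the dock's −2.4° angle. A last light touch on the left found it still stiff at 0.601 m.
- **Last picture:** the unit lies parallel to the bar to within about 0.5° and about 5 mm left of the centre line (14 mm allowed). The vials and timer are where they were; the final crop did not include the petri dish, beaker or bottles.
- **Not checked directly:** I could not see the spring contacts in the last picture. That they are pressed in follows from the buffer contact.
- **Release:** the gripper is clear and touches nothing, though the arm was still settling slightly when I handed in.

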